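Mesh the dough paddle onto the food processor's splined spindle

ROBOT

A 6-joint arm with a two-finger parallel gripper is mounted at the origin on a cart in front of the work surface, level with it; the furniture and walls round the work are solid. World frame = base frame: x ahead of the robot, y to its left, z up, the work surface at z = 0. Lengths are in m, angles in rad, forces in N, time in s.
With the tool pointing down it reaches from about 0.35 to 0.975 m from the base axis. Payload 4.9 kg.
Tool frame: the origin (TCP) lies at the very end of the fingers, on their centre line; the grasp point (between the pads) lies manip.grip_point_offset behind it (manip.grip_point_offset is the distance from the TCP to the grasp point, in m); z points along the fingers, y is the line along which they close (so a half turn about z gives the same grasp; the last joint's range is limited). The gripper opens to 85 mm and grips with 20 to 120 N. Pads are 22 mm wide; open, the fingers measure 114 mm over their backs; the gripper's body (76 mm by 85 mm) begins 54 mm behind the grasp point. The pads swing forward as they close: fully open they stand 13 mm farther back than shut.
Start: joints at [1.193, 0.053, 1.613, -0, 1.476, -0.119], TCP at [0.16, 0.604, 0.231] pointing down, gripper open.
Joint ranges: [-3.01, 3.01], [-1.01, 2.22], [0.06, 2.58], [-1.02, 4.17], [0.09, 2.62], [-3.14, 3.14]. Speed limits (rad/s): [2.57, 2.57, 3.14, 3.14, 3.14, 3.14].

INTERFACE

Orientations are given as a unit quaternion [w, x, y, z].
In Python, from plant import manip gives the robot as it stands.
- The arm moves only by the shell command python3 -m crank 'ROWS' [OPENING]. ROWS is JSON, a list of rows, each an object of numbers: "x", "y", "z": the shift along the tool's x, y, z in cm; "turn": the turn about the tool's z in rad. In form: [{"x": .., "y": .., "z": .., "turn": ..}, ...]. A call has 1 to 5 rows; each row shifts and turns the commanded pose from where the row before left it, along the tool's axes as they then stand; what a row does not reach is not made up. A row lasts 1/10 s, in which the tool goes at most 50 mm and 8.59 degrees, less where a joint would pass 70% of its speed; a pose out of reach is approached as far as the arm can. A call with a gripper value outside its range is refused whole. OPENING is the opening in per cent of the stroke, from 0 (shut) to 100 (fully open), set as the call begins (- or left out, the last holds). The fingers move at their own pace and stop on an object; the grip force is fixed at half the most. Time passes only in rows, so rows that do not move let the fingers close. It gives the time, the measured TCP pose, the force, the opening and the grip force at its end, in the units of the state.
- manip.state(): the state, without advancing time (a new reading comes with each control period).
- manip.grab_frame(name): name is "side" or "top"; returns (picture, depth): 400x640x3 uint8, red, green, blue; 400x640 float32, m along the optical axis (not along the pixel's ray), 0 where there is no reading.
- manip.camera_model(name): a dict with "mtx" (3x3 intrinsics, pixels), "world_to_cam" (4x4, takes a point from world to camera coordinates). Camera axes: x right, y down, z forward; pixel columns grow to the right and rows downward; lengths in m; the calibration is good to about 2 mm. A picture is of the moment at which its call begins. camera_model takes no time and is no camera call.
- manip.job_done(): hands the job in; it is judged then, once.
The state is a dict: "time": time; "joint_pos": joint angles; "joint_vel": joint speeds; "joint_efforts": joint torques, N m; "tool_pos": TCP position; "tool_rot": TCP orientation; "contact_force": force on the tool from outside, world axes, zero at the start; "ft_torque": the same for the moment, N m; "gripper_width": opening from 0.0 (shut) to 1.0 (fully open); "grasp_force": force on a finger pad.
Only numpy, scipy, OpenCV 4.12 (cv2) and the standard library are available. Lean on these libraries where they do the work, as an engineer would, in place of code of your own. Each camera call takes 0.05 s, during which the arm holds its last target. There are 200 camera calls.

TASK

Fit the orange dough paddle onto the food processor's drive spindle: lift it by its finger grip, set its bore over the spindle, and while pressing lightly rock it round until the teeth mesh, then push it fully home and keep hold of it until it sits there, and only then let go. Do not force it: never load the processor with more than 25 N. Leave the mug, the tin and the jar where they stand.

Things in the scene. Friction and masses are not known exactly. Their poses are not given: they have to be found in the camera images.
- paddle: Orange plastic dough paddle, 0.10 to 0.18 kg, standing upright on the worktop. Origin: centre of its underside, z up the bore. Hub: cylinder 45 mm across, 46 mm tall, on it the grip bar. Two thin arms at the bottom reach out to 62 mm along +x and -x, up to 18 mm high.
- grip (a point): Centre of the paddle's finger grip, 63 mm straight above the paddle's origin: an upright bar on top of the hub, 38 mm long (paddle's x), 22 mm wide (paddle's y), from 46 to 80 mm above the origin. Pinch it across its 22 mm.
- bore (a point): Centre of the bore's mouth in the paddle's underside (same point as the paddle's origin). The bore is open below, 40 mm deep, 37 mm across. In its lowest 14 mm stand 4 evenly spaced teeth, 13.6 mm wide, inwards to a circle 24 mm across. They are hidden from view and their angle to the arms is not given.
- motor_unit: White food-processor motor unit, bowl off, fixed, 170 (x) by 190 (y) mm, knob on its front (-x) face. Origin: centre of its underside, z up. On top a steel deck 158 mm across, 89 mm above the worktop; four lugs on it, 71 mm from the axis, up to 95 mm high (the arms pass over them); in the middle a black rubber cushion 50 mm across, top 99 mm high, which gives up to 3 mm (1.5 to 9 N).
- seat (a point): Centre of the black cushion's top face, on the spindle's axis, 99 mm above the worktop. Fully home, the paddle's origin lies here, its hub on the cushion. The steel spindle rises from here: core 22 mm across with 4 evenly spaced keys, 5 mm wide, to 33 mm across, their tops 26 mm above the seat, so the paddle stands 26 mm high (20 to 26 when pressed) until its teeth find the gaps.
- nose (a point): Tip of the unpressed spindle, 36 mm above the seat: a plain taper 10 mm long, 7 mm across at the tip, that centres the bore. The spindle is sprung: it gives 6 mm downwards, from 2 N at first touch to 8 N, then is hard. It turns against a drag of 0.2 N m (a light press does not carry it round, a hard one may). Its angle is arbitrary; teeth pass within about 5 degrees, once in each 90.
- mug: White and pink mug, 82x108x92 mm, loose bystander on the left; origin at the centre of its underside.
- tin: Low turquoise tin, 75 mm across, 58 mm tall, loose bystander, alone on the right; origin at the centre of its underside.
- jar: Glass jar with a grey lid, 70 mm across, 88 mm tall, loose bystander, behind the work; origin at the centre of its underside.
There are look-alikes about, which are no part of the job. Of the things like the paddle, leave any that is red; of the rest the larger one is meant.

How it is judged:
On the way, in this order (a step that is already met when the one before it is completed fails the run):
1. the paddle is lifted clear of the worktop in the gripper (height (world z) of paddle above 0.04 m and contact force between the fingers and paddle above 1 N), for 0.2 s.
2. the paddle is meshed and home on the seat while still held (z of paddle in the frame of seat below 0.003 m and horizontal distance between paddle and seat below 0.004 m and contact force between the fingers and paddle above 1 N), for 0.1 s.
At the end, for the whole second after the job is handed in: The paddle is released and at rest on the spindle, upright within 0.06 rad, its underside within 3 mm of the seat in height and within 4 mm of the spindle's axis; mug, tin and jar stand within 30 mm of where they were (z of paddle in the frame of seat between -0.003 and 0.003 m and horizontal distance between paddle and seat below 0.004 m and angle between paddle's own z axis and vertical below 0.06 rad and linear speed of paddle below 0.01 m/s and distance of each of mug, tin, jar from where it was at the start of the episode below 0.03 m); the robot touches nothing.
It fails at once if the processor is loaded by the paddle with more than 25 N (contact force between paddle and motor_unit above 25 N).
It fails at once if the processor is struck by the robot with more than 25 N (contact force between the arm and motor_unit above 25 N).
It fails at once if the mug, the tin or the jar is pushed away more than 30 mm or tipped over (distance of any of mug, tin, jar from where it was at the start of the episode above 0.03 m or angle between any of mug, tin, jar's own z axis and vertical above 0.5 rad).
It also fails if it takes over 64 s, if anything falls off the work surface, if the arm or the gripper's body presses on something with over 40 N, if the wrist force passes 120 N, or if a joint passes its speed limit or range.

## Working session

There is one attempt and no reset: what is moved stays moved. The work goes in short steps, Python scripts to look and compute and a shell command to move; the robot and the scene stay as the last step left them, time stands still between calls to the robot, and variables do not carry over. Pictures are saved under pics/ and viewed, at most 10 in all, crops included, and the job is handed in when it is done.

```bash
ls; mkdir -p pics; python3 - <<'E'
from plant import manip
import cv2,numpy as np
print(manip.state(), manip.grip_point_offset)
for n in("top","side"):
    p,d=manip.grab_frame(n); cv2.imwrite(f"pics/{n}0.png",p[:,:,::-1]); np.savez(f"{n}0.npz",p=p,d=d)
    c=manip.camera_model(n); print(n,c["mtx"],np.round(c["world_to_cam"],3))
E
```

```text
pics
{'time': 0.0, 'joint_pos': array([ 1.19298803e+00,  5.33757153e-02,  1.61429586e+00, -5.09914373e-06,
        1.47595778e+00, -1.18967381e-01]), 'joint_vel': array([ 5.29640683e-04,  4.76439946e-04, -1.52744275e-03, -4.00434707e-05,
       -8.07585735e-04, -5.26144132e-04]), 'joint_efforts': array([ 2.37904431e-03, -3.93692636e+01, -3.70177031e+01,  1.93712174e-05,
        7.07997009e-03, -2.25653429e-05]), 'tool_pos': array([0.15972889, 0.60361121, 0.23005019]), 'tool_rot': array([-2.47893529e-04,  1.29059159e-01,  9.91636373e-01, -9.87723613e-04]), 'contact_force': array([ 0.25415959,  0.70704832, -0.11274629]), 'ft_torque': array([0.04452381, 0.0240641 , 0.02270854]), 'grasp_force': 0.0, 'gripper_width': 0.9979727879434809} 0.0187
top [[498.07450011   0.         315.53857776]
 [  0.         498.07450011 198.53434637]
 [  0.           0.           1.        ]] [[ 1.000e-03 -1.000e+00  4.000e-03 -2.800e-02]
 [-9.910e-01 -1.000e-03 -1.370e-01  5.980e-01]
 [ 1.370e-01 -4.000e-03 -9.910e-01  1.714e+00]
 [ 0.000e+00  0.000e+00  0.000e+00  1.000e+00]]
side [[433.45501479   0.         321.39693475]
 [  0.         433.45501479 191.93562064]
 [  0.           0.           1.        ]] [[-0.83  -0.557 -0.011  0.487]
 [-0.349  0.537 -0.768  0.286]
 [ 0.434 -0.634 -0.64   1.364]
 [ 0.     0.     0.     1.   ]]
```

View pics/top0.png

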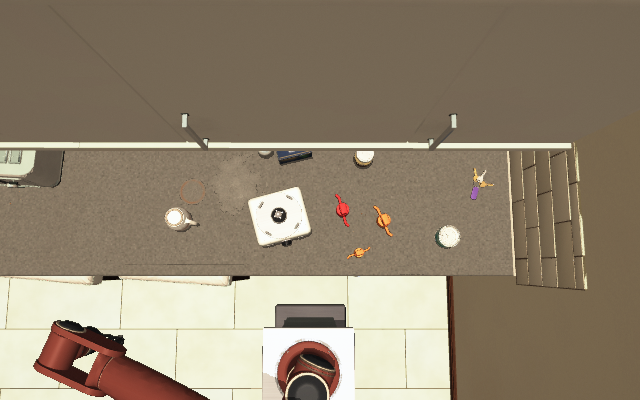

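View pics/side0.png

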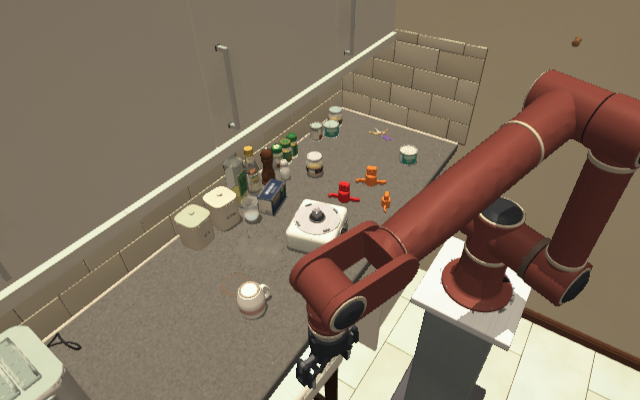

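Candidates for the paddle, in the top view: red at (343,210), which is excluded; large orange at (384,220); small orange at (359,253). I choose the large orange one, and the side view shows the same one at (371,177). The motor unit is at (279,216), mug (177,219), tin (448,237) and jar (364,158).

```bash
cat > h.py <<'E'
import cv2,numpy as np
from plant import manip
def grab(n): return manip.grab_frame(n)
def pts(n,uv,d):
    """pixels + depth -> world"""
    c=manip.camera_model(n);uv=np.atleast_2d(uv).astype(float)
    r=np.c_[uv,np.ones(len(uv))]@np.linalg.inv(c["mtx"]).T*np.reshape(d,(-1,1))
    T=np.linalg.inv(c["world_to_cam"]);return r@T[:3,:3].T+T[:3,3]
def plane(n,uv,z):
    a=pts(n,uv,np.full(len(np.atleast_2d(uv)),.1));T=np.linalg.inv(manip.camera_model(n)["world_to_cam"]);o=T[:3,3]
    return o+(a-o)*((z-o[2])/(a[:,2:]-o[2]))
def orange(p):
    h=cv2.cvtColor(p,cv2.COLOR_RGB2HSV);return cv2.inRange(h,(7,150,90),(20,255,255))
def blobs(m,amin=60):
    n,l,s,c=cv2.connectedComponentsWithStats(m)
    return [(l==i,s[i],c[i]) for i in range(1,n) if s[i,4]>amin]
E
python3 - <<'E'
from h import *
for n in("top","side"):
    f=np.load(f"{n}0.npz");p,d=f["p"],f["d"]
    for m,s,c in blobs(orange(p)):
        v,u=np.nonzero(m);P=pts(n,np.c_[u,v],d[v,u])
        print(n,c.round(1),s[4],"zmax",P[:,2].max().round(3),P.mean(0).round(3))
        top=P[P[:,2]>.07]
        if len(top):print("  top",len(top),((top.max(0)+top.min(0))/2).round(4),top.mean(0).round(4))
        low=P[P[:,2]<.03,:2]
        if len(low)>5:
            a=np.linalg.svd(low-low.mean(0))[2][0];print("  armdir",a,np.degrees(np.arctan2(a[1],a[0])),low.mean(0),np.ptp(low@a))
# spindle/unit
f=np.load("top0.npz");p,d=f["p"],f["d"]
v,u=np.mgrid[175:255,240:320].reshape(2,-1);P=pts("top",np.c_[u,v],d[v,u])
for lo,hi in((.105,.2),(.085,.096)):
    q=P[(P[:,2]>lo)&(P[:,2]<hi)];print("unit",lo,len(q),q.mean(0).round(4),(q.min(0)+q.max(0))/2)
a=cv2.resize(p[170:270,230:330],None,fx=4,fy=4,interpolation=cv2.INTER_CUBIC)
b=cv2.resize(p[170:270,320:420],None,fx=4,fy=4,interpolation=cv2.INTER_CUBIC)
cv2.imwrite("pics/crop1.png",np.hstack([a,b])[:,:,::-1])
E
```

```text
top [383.  220.3] 220 zmax 1.78 [ 0.52  -0.262  0.053]
  top 72 [ 0.4505 -0.1498  0.9255] [ 0.5202 -0.2619  0.1028]
  armdir [-0.89838397 -0.43921093] -153.94645400979508 [ 0.52086408 -0.26382494] 0.12438374290107801
top [358.2 252.3] 107 zmax 0.07 [ 0.41  -0.176  0.034]
  armdir [-0.38299346  0.92375105] 112.51922806911752 [ 0.40863469 -0.17476652] 0.08752273728441756
side [370.8 176.9] 277 zmax 1.099 [ 0.515 -0.246  0.044]
  top 45 [0.2278 0.3532 0.5843] [ 0.4945 -0.2043  0.1232]
  armdir [-0.90311179 -0.42940552] -154.57016118385337 [ 0.51953577 -0.25551829] 0.11709094137311593
side [385.5 200.7] 119 zmax 1.099 [ 0.402 -0.155  0.039]
  top 1 [-0.0876  0.9819  1.0985] [-0.0876  0.9819  1.0985]
  armdir [-0.18849384  0.98207437] 100.8648993697727 [ 0.40412887 -0.16128163] 0.055213486307791826
side [554.8 322. ] 94 zmax 1.099 [-0.346 -0.714 -0.825]
  top 1 [-0.0876  0.9819  1.0985] [-0.0876  0.9819  1.0985]
  armdir [-0.99999115 -0.00420598] -179.75901456711543 [-0.34863816 -0.73209234] 0.2780481944536429
unit 0.105 63 [0.5329 0.0979 0.123 ] [0.53096415 0.09790121 0.12189464]
unit 0.085 1415 [0.5324 0.0993 0.0895] [0.53350558 0.09806633 0.09048579]
```

View pics/crop1.png

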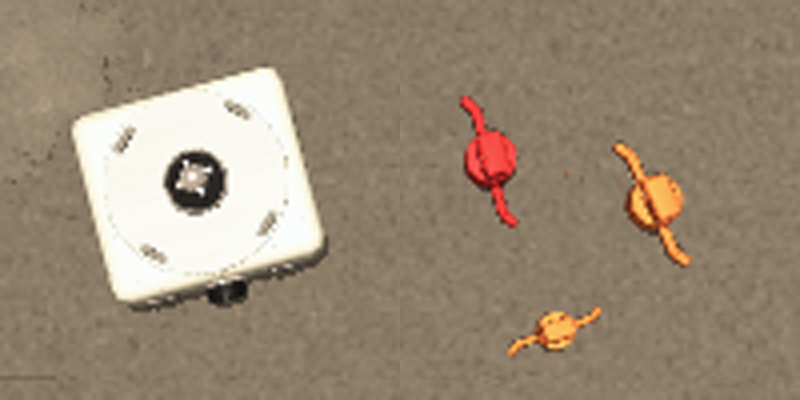

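The crop confirms it: the large orange paddle's hub is at about pixel (384,220), with arms 124 mm tip to tip at about 26°. The red and small orange ones are ruled out. The spindle is at about (278,215). Next I turn the tool and travel there while refining the measurement.

```bash
T='{"turn":0.15}'
python3 - <<'E'
from h import *
for n in("top","side"):
    f=np.load(f"{n}0.npz");p,d=f["p"],f["d"]
    m,s,c=max(blobs(orange(p)),key=lambda b:b[1][4])
    v,u=np.nonzero(m);P=pts(n,np.c_[u,v],d[v,u])
    for lo,hi in((-.01,.03),(.035,.06),(.07,.09)):
        q=P[(P[:,2]>lo)&(P[:,2]<hi)];(ce,wh,a)=cv2.minAreaRect(q[:,:2].astype(np.float32)*1000)
        print(n,lo,len(q),q.mean(0).round(4),"rect",np.round(ce,1),np.round(wh,1),round(a,1))
E
python3 -m crank '[{"turn":0.15},{"turn":0.15},{"turn":0.15},{"turn":0.15},{"turn":0.15}]' 65
python3 -m crank '[{"turn":0.15},{"turn":0.15},{"turn":0.15},{"turn":0.15},{"turn":0.15}]' 
python3 -m crank '[{"turn":0.15},{"turn":0.15},{"turn":0.15},{"turn":0.15},{"turn":0.15}]' 
python3 -m crank '[{"turn":0.15},{"turn":0.03},{"z":0}]' 
python3 -m crank '[{"x":3.95,"y":1.93},{"x":3.95,"y":1.93},{"x":3.95,"y":1.93},{"x":3.95,"y":1.93},{"x":3.95,"y":1.93}]'
```

```text
top -0.01 86 [ 0.5209 -0.2638  0.0147] rect [ 523.4 -269.9] [118.2  52.2] 11.8
top 0.035 57 [ 0.5188 -0.2606  0.0465] rect [ 523.3 -265.6] [42.1 43.1] 53.1
top 0.07 70 [ 0.5224 -0.2654  0.079 ] rect [ 522.2 -265.7] [36.8 21.9] 27.1
side -0.01 136 [ 0.5195 -0.2555  0.0136] rect [ 519.2 -254.4] [117.1  32.6] 26.1
side 0.035 66 [ 0.5191 -0.2529  0.0468] rect [ 520.3 -256.5] [41.1 35.5] 25.4
side 0.07 43 [ 0.5215 -0.2595  0.0778] rect [ 521.2 -259.2] [35.7 26.5] 28.2schema error: expected keys x, y, z, turn
schema error: expected keys x, y, z, turn
schema error: expected keys x, y, z, turn
schema error: expected keys x, y, z, turn
schema error: expected keys x, y, z, turn
```

```bash
python3 -m crank '[{"x":0,"y":0,"z":0,"turn":0.14},{"x":0,"y":0,"z":0,"turn":0.14},{"x":0,"y":0,"z":0,"turn":0.14},{"x":0,"y":0,"z":0,"turn":0.14},{"x":0,"y":0,"z":0,"turn":0.14}]' 65
python3 -m crank '[{"x":0,"y":0,"z":0,"turn":0.14},{"x":0,"y":0,"z":0,"turn":0.14},{"x":0,"y":0,"z":0,"turn":0.14},{"x":0,"y":0,"z":0,"turn":0.14},{"x":0,"y":0,"z":0,"turn":0.14}]'
python3 -m crank '[{"x":0,"y":0,"z":0,"turn":0.14},{"x":0,"y":0,"z":0,"turn":0.14},{"x":0,"y":0,"z":0,"turn":0.14},{"x":0,"y":0,"z":0,"turn":0.14},{"x":0,"y":0,"z":0,"turn":0.14}]'
python3 -m crank '[{"x":0,"y":0,"z":0,"turn":0.14},{"x":0,"y":0,"z":0,"turn":0.14},{"x":0,"y":0,"z":0,"turn":0.03},{"x":0,"y":0,"z":0,"turn":0}]'
python3 -m crank '[{"x":3.95,"y":1.93,"z":0,"turn":0},{"x":3.95,"y":1.93,"z":0,"turn":0},{"x":3.95,"y":1.93,"z":0,"turn":0},{"x":3.95,"y":1.93,"z":0,"turn":0},{"x":3.95,"y":1.93,"z":0,"turn":0}]'
```

```text
time: 0.6
tool_pos: [0.1598, 0.6038, 0.2305]
tool_rot: [0.0, 0.464, 0.886, -0.001]
contact_force: [1.1, -0.6, -1.2]
gripper_width: 0.651
grasp_force: 0.0
time: 1.1
tool_pos: [0.1598, 0.6038, 0.2306]
tool_rot: [0.0, 0.739, 0.673, -0.001]
contact_force: [-0.3, 0.4, -0.3]
gripper_width: 0.654
grasp_force: 0.0
time: 1.6
tool_pos: [0.1598, 0.6038, 0.2305]
tool_rot: [0.0, 0.925, 0.379, -0.0]
contact_force: [-1.0, 0.5, -0.4]
gripper_width: 0.647
grasp_force: 0.0
time: 2.0
tool_pos: [0.1598, 0.6039, 0.2306]
tool_rot: [0.0, 0.972, 0.234, -0.0]
contact_force: [-0.1, 0.3, -0.2]
gripper_width: 0.651
grasp_force: 0.0
time: 2.5
tool_pos: [0.3813, 0.6079, 0.2309]
tool_rot: [0.0, 0.972, 0.235, -0.0]
contact_force: [0.6, 1.2, 0.4]
gripper_width: 0.651
grasp_force: 0.0
```

```bash
python3 -m crank '[{"x":-1.36,"y":4.2,"z":0,"turn":0},{"x":-1.36,"y":4.2,"z":0,"turn":0},{"x":-1.36,"y":4.2,"z":0,"turn":0},{"x":-1.36,"y":4.2,"z":0,"turn":0},{"x":-1.36,"y":4.2,"z":0,"turn":0}]' | sed -n 2,4p
python3 -m crank '[{"x":-1.36,"y":4.2,"z":0,"turn":0},{"x":-1.36,"y":4.2,"z":0,"turn":0},{"x":-1.36,"y":4.2,"z":0,"turn":0},{"x":-1.36,"y":4.2,"z":0,"turn":0},{"x":-1.36,"y":4.2,"z":0,"turn":0}]' | sed -n 2,4p
python3 -m crank '[{"x":-1.36,"y":4.2,"z":0,"turn":0},{"x":-1.36,"y":4.2,"z":0,"turn":0},{"x":-1.36,"y":4.2,"z":0,"turn":0},{"x":-1.36,"y":4.2,"z":0,"turn":0},{"x":-1.36,"y":4.2,"z":0,"turn":0}]' | sed -n 2,4p
python3 -m crank '[{"x":-1.36,"y":4.2,"z":0,"turn":0},{"x":-1.36,"y":4.2,"z":0,"turn":0},{"x":-1.36,"y":4.2,"z":0,"turn":0},{"x":-1.36,"y":4.2,"z":0,"turn":0},{"x":-1.36,"y":4.2,"z":0,"turn":0}]' | sed -n 2,4p
python3 -m crank '[{"x":0,"y":0,"z":3,"turn":0},{"x":0,"y":0,"z":3,"turn":0},{"x":0,"y":0,"z":0,"turn":0}]'
```

```text
tool_pos: [0.4147, 0.3885, 0.2308]
tool_rot: [0.0, 0.972, 0.235, -0.0]
contact_force: [-0.1, 0.1, -0.0]
tool_pos: [0.4497, 0.1706, 0.2311]
tool_rot: [0.0, 0.972, 0.235, 0.0]
contact_force: [0.4, 0.0, -0.0]
tool_pos: [0.4848, -0.0474, 0.2312]
tool_rot: [0.0, 0.972, 0.235, 0.0]
contact_force: [0.6, -0.2, -0.3]
tool_pos: [0.5199, -0.2653, 0.231]
tool_rot: [-0.0, 0.972, 0.234, -0.0]
contact_force: [0.9, 1.4, -0.2]
time: 4.8
tool_pos: [0.5171, -0.2621, 0.1656]
tool_rot: [-0.004, 0.972, 0.234, -0.003]
contact_force: [-0.3, -0.4, -1.4]
gripper_width: 0.654
grasp_force: 0.0
```

```bash
python3 -m crank '[{"x":0.3,"y":0.4,"z":0,"turn":0},{"x":0,"y":0,"z":0,"turn":0},{"x":0,"y":0,"z":0,"turn":0}]'
python3 - <<'E'
from h import *
p,d=grab("side");cv2.imwrite("pics/side1.png",cv2.resize(p[100:230,290:450],None,fx=4,fy=4,interpolation=cv2.INTER_CUBIC)[:,:,::-1])
E
```

```text
time: 5.1
tool_pos: [0.5258, -0.2662, 0.1737]
tool_rot: [0.001, 0.972, 0.235, 0.001]
contact_force: [0.9, -0.1, -0.1]
gripper_width: 0.651
grasp_force: 0.0
```

View pics/side1.png

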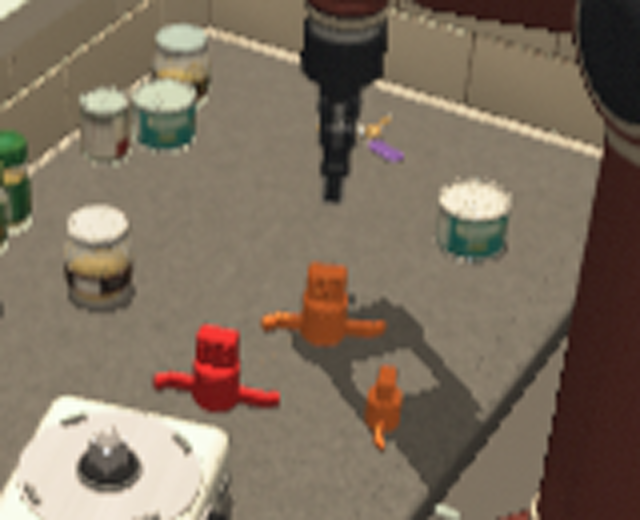

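The side crop shows the gripper at about (332,195), over the orange paddle's grip at (327,280). Descend and grip.

```bash
python3 -m crank '[{"x":-0.3,"y":-0.36,"z":3,"turn":0},{"x":0,"y":0,"z":3,"turn":0},{"x":0,"y":0,"z":3,"turn":0},{"x":0,"y":0,"z":0,"turn":0},{"x":0,"y":0,"z":0,"turn":0}]'
python3 -m crank '[{"x":0,"y":0,"z":1.2,"turn":0},{"x":0,"y":0,"z":1.2,"turn":0},{"x":0,"y":0,"z":1.1,"turn":0},{"x":0,"y":0,"z":0,"turn":0},{"x":0,"y":0,"z":0,"turn":0}]'
```

```text
time: 5.65
tool_pos: [0.5205, -0.2639, 0.0821]
tool_rot: [0.0, 0.972, 0.234, 0.0]
contact_force: [-0.2, -0.4, 1.4]
gripper_width: 0.649
grasp_force: 0.0
time: 6.15
tool_pos: [0.52, -0.2637, 0.0458]
tool_rot: [-0.0, 0.972, 0.234, -0.0]
contact_force: [-0.1, 0.5, 0.3]
gripper_width: 0.65
grasp_force: 0.0
```

```bash
python3 -m crank '[{"x":0.1,"y":0,"z":-0.3,"turn":0},{"x":0,"y":0,"z":0,"turn":0}]'
python3 -m crank '[{"x":0,"y":0,"z":0,"turn":0},{"x":0,"y":0,"z":0,"turn":0},{"x":0,"y":0,"z":0,"turn":0},{"x":0,"y":0,"z":0,"turn":0},{"x":0,"y":0,"z":0,"turn":0}]' 0
python3 -m crank '[{"x":0,"y":0,"z":0,"turn":0},{"x":0,"y":0,"z":0,"turn":0},{"x":0,"y":0,"z":0,"turn":0}]' 0
```

```text
time: 6.35
tool_pos: [0.522, -0.2639, 0.0505]
tool_rot: [0.001, 0.972, 0.234, 0.001]
contact_force: [0.3, 0.3, -0.4]
gripper_width: 0.652
grasp_force: 0.0
time: 6.85
tool_pos: [0.5213, -0.2636, 0.0496]
tool_rot: [0.0, 0.972, 0.234, 0.0]
contact_force: [0.2, -0.4, 2.1]
gripper_width: 0.244
grasp_force: 61.2
time: 7.15
tool_pos: [0.5213, -0.2636, 0.0496]
tool_rot: [0.0, 0.972, 0.234, 0.0]
contact_force: [0.6, -0.2, 2.5]
gripper_width: 0.244
grasp_force: 61.2
```

```bash
python3 -m crank '[{"x":0,"y":0,"z":-2,"turn":0},{"x":0,"y":0,"z":-4,"turn":0},{"x":0,"y":0,"z":-4,"turn":0},{"x":0,"y":0,"z":-4,"turn":0},{"x":0,"y":0,"z":-4,"turn":0}]'
python3 -m crank '[{"x":0,"y":0,"z":-2,"turn":0},{"x":0,"y":0,"z":0,"turn":0},{"x":0,"y":0,"z":0,"turn":0},{"x":0,"y":0,"z":0,"turn":0}]'
python3 -m crank '[{"x":2.18,"y":-3.96,"z":0,"turn":0},{"x":2.18,"y":-3.96,"z":0,"turn":0},{"x":2.18,"y":-3.96,"z":0,"turn":0},{"x":2.18,"y":-3.96,"z":0,"turn":0}]'
python3 -m crank '[{"x":2.18,"y":-3.96,"z":0,"turn":0},{"x":2.18,"y":-3.96,"z":0,"turn":0},{"x":2.18,"y":-3.96,"z":0,"turn":0},{"x":2.18,"y":-3.96,"z":0,"turn":0}]'
python3 -m crank '[{"x":0,"y":0,"z":0,"turn":0},{"x":0,"y":0,"z":0,"turn":0},{"x":0,"y":0,"z":0,"turn":0},{"x":0,"y":0,"z":0,"turn":0}]'
python3 - <<'E'
from h import *
for n in("top","side"):
    p,d=grab(n);np.savez(n+"2.npz",p=p,d=d)
    for m,s,c in blobs(orange(p),40):
        v,u=np.nonzero(m);P=pts(n,np.c_[u,v],d[v,u]);print(n,c,s[4],np.median(P,0).round(4),P[:,2].min(),P[:,2].max())
    if n=="side":cv2.imwrite("pics/side2.png",cv2.resize(p[120:270,240:400],None,fx=4,fy=4,interpolation=cv2.INTER_CUBIC)[:,:,::-1])
E
```

```text
time: 7.65
tool_pos: [0.5204, -0.2629, 0.2297]
tool_rot: [-0.001, 0.972, 0.234, -0.001]
contact_force: [0.0, -0.3, -1.7]
gripper_width: 0.245
grasp_force: 60.9
time: 8.05
tool_pos: [0.52, -0.2626, 0.246]
tool_rot: [-0.002, 0.972, 0.234, -0.002]
contact_force: [0.1, -0.1, -1.4]
gripper_width: 0.247
grasp_force: 60.9
time: 8.45
tool_pos: [0.5254, -0.0809, 0.2465]
tool_rot: [-0.001, 0.972, 0.234, -0.002]
contact_force: [0.8, 0.6, -1.1]
gripper_width: 0.244
grasp_force: 60.9
time: 8.85
tool_pos: [0.5308, 0.0998, 0.2466]
tool_rot: [-0.0, 0.972, 0.234, -0.002]
contact_force: [1.2, -0.1, -1.6]
gripper_width: 0.247
grasp_force: 60.9
time: 9.25
tool_pos: [0.532, 0.0968, 0.2485]
tool_rot: [-0.0, 0.972, 0.233, -0.001]
contact_force: [-0.2, -0.5, -1.3]
gripper_width: 0.25
grasp_force: 60.9
top [358.19626168 252.28971963] 107 [ 0.4099 -0.176   0.0329] -0.005155165962298813 0.0686163987979238
side [247.85106383 152.19148936] 47 [0.8753 0.0477 0.1959] 0.1816027563642596 0.2087129976768849
side [316.99367089 187.42088608] 316 [0.522  0.1123 0.2176] -0.003709054928206612 1.0985207112040427
side [385.49579832 200.65546218] 119 [ 0.4062 -0.1653  0.0294] -0.004782152298504538 0.06339686729532024
side [597.73728814 341.41525424] 118 [-0.549  -0.7315 -0.8461] -0.8595230798823921 1.0985207112040427
```

View pics/side2.png

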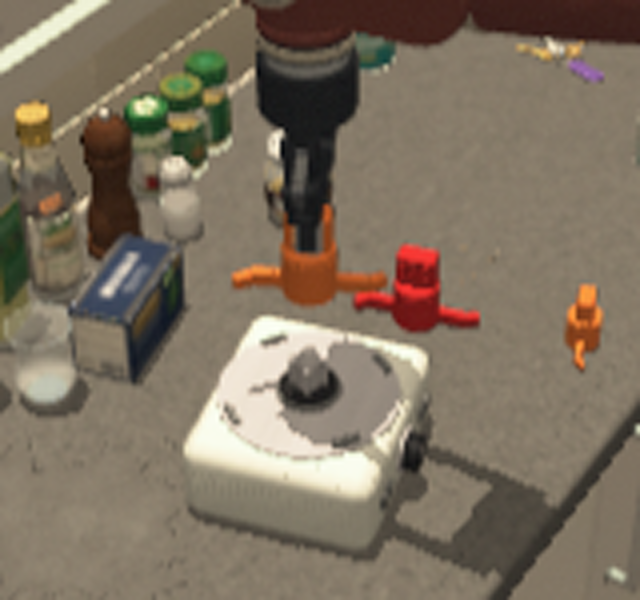

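The side crop shows the held paddle level, its hub at (308,270) centred above the spindle at (308,370). I correct by 2 mm and descend watching the force.

```bash
python3 -m crank '[{"x":0.1,"y":-0.2,"z":1.5,"turn":0},{"x":0,"y":0,"z":2,"turn":0},{"x":0,"y":0,"z":1.5,"turn":0},{"x":0,"y":0,"z":0,"turn":0},{"x":0,"y":0,"z":0,"turn":0}]'
python3 -m crank '[{"x":0,"y":0,"z":0.5,"turn":0},{"x":0,"y":0,"z":0.5,"turn":0},{"x":0,"y":0,"z":0,"turn":0},{"x":0,"y":0,"z":0,"turn":0}]'
python3 -m crank '[{"x":0,"y":0,"z":0.3,"turn":0},{"x":0,"y":0,"z":0.3,"turn":0},{"x":0,"y":0,"z":0,"turn":0},{"x":0,"y":0,"z":0,"turn":0}]'
```

```text
time: 9.85
tool_pos: [0.5318, 0.1002, 0.1987]
tool_rot: [-0.0, 0.972, 0.234, -0.001]
contact_force: [-0.0, 0.2, -0.7]
gripper_width: 0.25
grasp_force: 60.8
time: 10.25
tool_pos: [0.5322, 0.1003, 0.1894]
tool_rot: [0.0, 0.972, 0.234, 0.0]
contact_force: [-0.2, -0.1, -1.4]
gripper_width: 0.25
grasp_force: 60.8
time: 10.65
tool_pos: [0.532, 0.1003, 0.1831]
tool_rot: [-0.0, 0.972, 0.234, -0.0]
contact_force: [0.9, -0.7, -1.3]
gripper_width: 0.247
grasp_force: 60.8
```

```bash
python3 -m crank '[{"x":0,"y":0,"z":0.2,"turn":0},{"x":0,"y":0,"z":0.2,"turn":0},{"x":0,"y":0,"z":0,"turn":0},{"x":0,"y":0,"z":0,"turn":0}]'
python3 -m crank '[{"x":0,"y":0,"z":0.2,"turn":0},{"x":0,"y":0,"z":0.2,"turn":0},{"x":0,"y":0,"z":0,"turn":0},{"x":0,"y":0,"z":0,"turn":0}]'
```

```text
time: 11.05
tool_pos: [0.5321, 0.1003, 0.1792]
tool_rot: [-0.0, 0.972, 0.234, -0.0]
contact_force: [-0.7, 0.3, -0.4]
gripper_width: 0.247
grasp_force: 60.8
time: 11.45
tool_pos: [0.5321, 0.1003, 0.1752]
tool_rot: [-0.0, 0.972, 0.234, -0.0]
contact_force: [0.6, -0.7, -0.9]
gripper_width: 0.251
grasp_force: 60.8
```

```bash
python3 -m crank '[{"x":0,"y":0,"z":0.2,"turn":0},{"x":0,"y":0,"z":0,"turn":0},{"x":0,"y":0,"z":0,"turn":0}]'
python3 -m crank '[{"x":0,"y":0,"z":0.2,"turn":0},{"x":0,"y":0,"z":0,"turn":0},{"x":0,"y":0,"z":0,"turn":0}]'
```

```text
time: 11.75
tool_pos: [0.5324, 0.1003, 0.1739]
tool_rot: [0.0, 0.972, 0.234, 0.0]
contact_force: [-0.3, -1.0, 2.2]
gripper_width: 0.246
grasp_force: 61.3
time: 12.05
tool_pos: [0.5324, 0.1003, 0.1718]
tool_rot: [0.0, 0.972, 0.234, 0.0]
contact_force: [-0.7, 0.5, 3.2]
gripper_width: 0.248
grasp_force: 61.5
```

```bash
for i in 1; do
python3 -m crank '[{"x":0,"y":0,"z":0,"turn":-0.06},{"x":0,"y":0,"z":0,"turn":-0.06},{"x":0,"y":0,"z":0,"turn":-0.06},{"x":0,"y":0,"z":0,"turn":0}]'|sed -n 2,4p
python3 -m crank '[{"x":0,"y":0,"z":0,"turn":-0.06},{"x":0,"y":0,"z":0,"turn":-0.06},{"x":0,"y":0,"z":0,"turn":-0.06},{"x":0,"y":0,"z":0,"turn":0}]'|sed -n 2,4p
python3 -c "from plant import manip;s=manip.state();print(s['ft_torque'],s['joint_pos'][5])"
done
```

```text
tool_pos: [0.5326, 0.1002, 0.1718]
tool_rot: [0.0, 0.947, 0.321, 0.001]
contact_force: [-0.6, -0.9, 2.9]
tool_pos: [0.5324, 0.1002, 0.1716]
tool_rot: [0.0, 0.915, 0.404, 0.0]
contact_force: [0.3, -0.8, 4.1]
[-0.14432197 -0.01157967 -0.01935059] 0.7880959766006868
```

Still riding on the keys at a light press, so I keep turning the same way.

```bash
python3 -m crank '[{"x":0,"y":0,"z":0,"turn":-0.06},{"x":0,"y":0,"z":0,"turn":-0.06},{"x":0,"y":0,"z":0,"turn":-0.06},{"x":0,"y":0,"z":0,"turn":0}]'|sed -n 2,4p
python3 -m crank '[{"x":0,"y":0,"z":0,"turn":-0.06},{"x":0,"y":0,"z":0,"turn":-0.06},{"x":0,"y":0,"z":0,"turn":-0.06},{"x":0,"y":0,"z":0,"turn":0}]'|sed -n 2,4p
python3 -m crank '[{"x":0,"y":0,"z":0,"turn":-0.06},{"x":0,"y":0,"z":0,"turn":-0.06},{"x":0,"y":0,"z":0,"turn":-0.06},{"x":0,"y":0,"z":0,"turn":0}]'|sed -n 2,4p
python3 -c "from plant import manip;s=manip.state();print(s['ft_torque'],s['joint_pos'][5])"
```

```text
tool_pos: [0.5324, 0.0998, 0.1708]
tool_rot: [0.001, 0.875, 0.484, 0.0]
contact_force: [2.7, -2.3, -0.5]
tool_pos: [0.5331, 0.0997, 0.1709]
tool_rot: [0.001, 0.828, 0.56, 0.001]
contact_force: [4.6, -2.3, -2.1]
tool_pos: [0.5333, 0.0996, 0.1709]
tool_rot: [0.002, 0.774, 0.633, 0.001]
contact_force: [5.2, -2.0, -2.8]
[-0.5622307  -1.20527856 -0.1800875 ] 0.24925871581169906
```

Meshed: Fz dropped and the torque is now at spindle drag. I ease the turn back and push down.

```bash
python3 -m crank '[{"x":0,"y":0,"z":0,"turn":0.05},{"x":0,"y":0,"z":0,"turn":0.02},{"x":0,"y":0,"z":0,"turn":0},{"x":0,"y":0,"z":0,"turn":0}]'|sed -n 2,4p
python3 -c "from plant import manip;s=manip.state();print(s['ft_torque'],s['joint_pos'][5])"
python3 -m crank '[{"x":0,"y":0,"z":0.2,"turn":0},{"x":0,"y":0,"z":0.2,"turn":0},{"x":0,"y":0,"z":0,"turn":0},{"x":0,"y":0,"z":0,"turn":0}]'|sed -n 2,4p
```

```text
tool_pos: [0.5327, 0.1, 0.1709]
tool_rot: [0.001, 0.796, 0.606, 0.0]
contact_force: [4.6, -1.8, -2.2]
[-0.49436559 -1.11923774 -0.05369648] 0.3176662023875966
tool_pos: [0.5329, 0.1001, 0.168]
tool_rot: [0.001, 0.795, 0.606, 0.001]
contact_force: [3.7, -2.7, 1.8]
```

```bash
python3 -m crank '[{"x":0,"y":0.1,"z":0,"turn":0.02},{"x":0,"y":0,"z":0,"turn":0},{"x":0,"y":0,"z":0,"turn":0}]'|sed -n 2,4p
python3 -m crank '[{"x":0,"y":0,"z":0.2,"turn":0},{"x":0,"y":0,"z":0.2,"turn":0},{"x":0,"y":0,"z":0,"turn":0},{"x":0,"y":0,"z":0,"turn":0}]'|sed -n 2,4p
python3 -c "from plant import manip;s=manip.state();print(s['ft_torque'],s['joint_pos'][5])"
```

```text
tool_pos: [0.533, 0.1, 0.1671]
tool_rot: [-0.0, 0.801, 0.598, -0.0]
contact_force: [3.0, -1.9, 0.4]
tool_pos: [0.5331, 0.1, 0.1633]
tool_rot: [0.0, 0.801, 0.598, -0.0]
contact_force: [3.2, -2.6, 0.8]
[-0.45062017 -0.70097708 -0.11259628] 0.33618190028172756
```

Sliding down freely, now about 15 mm above home.

```bash
python3 -m crank '[{"x":0,"y":0.1,"z":0.2,"turn":0},{"x":0,"y":0,"z":0.2,"turn":0},{"x":0,"y":0,"z":0.1,"turn":0},{"x":0,"y":0,"z":0,"turn":0}]'|sed -n 2,4p
python3 -m crank '[{"x":0,"y":0,"z":0.2,"turn":0},{"x":0,"y":0,"z":0.2,"turn":0},{"x":0,"y":0,"z":0,"turn":0},{"x":0,"y":0,"z":0,"turn":0}]'|sed -n 2,4p
python3 -c "from plant import manip;s=manip.state();print(s['ft_torque'],s['joint_pos'][5])"
```

```text
tool_pos: [0.5334, 0.0998, 0.1575]
tool_rot: [-0.001, 0.801, 0.598, -0.001]
contact_force: [2.2, -1.1, -1.0]
tool_pos: [0.5336, 0.0999, 0.1538]
tool_rot: [-0.0, 0.801, 0.598, -0.0]
contact_force: [-0.1, -1.1, -1.9]
[-0.11929248 -0.1939767  -0.01000353] 0.33558926266079125
```

```bash
python3 -m crank '[{"x":0,"y":0,"z":0.2,"turn":0},{"x":0,"y":0,"z":0.1,"turn":0},{"x":0,"y":0,"z":0,"turn":0},{"x":0,"y":0,"z":0,"turn":0}]'|sed -n 2,4p
python3 -m crank '[{"x":0,"y":0,"z":0.1,"turn":0},{"x":0,"y":0,"z":0.1,"turn":0},{"x":0,"y":0,"z":0,"turn":0},{"x":0,"y":0,"z":0,"turn":0}]'|sed -n 2,4p
```

```text
tool_pos: [0.5338, 0.0998, 0.1511]
tool_rot: [-0.0, 0.801, 0.598, -0.0]
contact_force: [-0.6, -1.1, -1.4]
tool_pos: [0.534, 0.0998, 0.1492]
tool_rot: [-0.0, 0.801, 0.598, -0.0]
contact_force: [0.1, 0.5, -1.4]
```

```bash
python3 -m crank '[{"x":0,"y":0,"z":0.1,"turn":0},{"x":0,"y":0,"z":0,"turn":0},{"x":0,"y":0,"z":0,"turn":0}]'|sed -n 2,4p
python3 -m crank '[{"x":0,"y":0,"z":0.1,"turn":0},{"x":0,"y":0,"z":0,"turn":0},{"x":0,"y":0,"z":0,"turn":0}]'|sed -n 2,4p
```

```text
tool_pos: [0.5342, 0.0998, 0.1486]
tool_rot: [0.0, 0.801, 0.598, 0.0]
contact_force: [0.4, 0.1, 0.3]
tool_pos: [0.5342, 0.0997, 0.1477]
tool_rot: [0.0, 0.801, 0.598, 0.0]
contact_force: [-1.9, -0.4, 2.8]
```

Resting on the cushion at the expected home height, lightly pressed. I hold briefly, release and retreat upward.

```bash
python3 -m crank '[{"x":0,"y":0,"z":0,"turn":0},{"x":0,"y":0,"z":0,"turn":0},{"x":0,"y":0,"z":0,"turn":0}]'
python3 -m crank '[{"x":0,"y":0,"z":0,"turn":0},{"x":0,"y":0,"z":0,"turn":0},{"x":0,"y":0,"z":0,"turn":0},{"x":0,"y":0,"z":0,"turn":0},{"x":0,"y":0,"z":0,"turn":0}]' 65
python3 -m crank '[{"x":0,"y":0,"z":-1,"turn":0},{"x":0,"y":0,"z":-1,"turn":0},{"x":0,"y":0,"z":-2,"turn":0},{"x":0,"y":0,"z":-3,"turn":0},{"x":0,"y":0,"z":-3,"turn":0}]'
python3 -m crank '[{"x":0,"y":0,"z":-4,"turn":0},{"x":0,"y":0,"z":-4,"turn":0},{"x":0,"y":0,"z":0,"turn":0},{"x":0,"y":0,"z":0,"turn":0},{"x":0,"y":0,"z":0,"turn":0}]'
python3 - <<'E'
from h import *
n="side";p,d=grab(n)
for m,s,c in blobs(orange(p),40):
    v,u=np.nonzero(m);P=pts(n,np.c_[u,v],d[v,u])
    if 260<c[0]<360:
        for lo,hi in((.09,.12),(.14,.155),(.17,.19)):
            q=P[(P[:,2]>lo)&(P[:,2]<hi)];print(lo,len(q),q.mean(0) if len(q) else 0)
cv2.imwrite("pics/side3.png",cv2.resize(p[120:270,240:400],None,fx=4,fy=4,interpolation=cv2.INTER_CUBIC)[:,:,::-1])
E
```

```text
time: 18.05
tool_pos: [0.5342, 0.0997, 0.1475]
tool_rot: [0.0, 0.801, 0.598, 0.0]
contact_force: [-1.4, -0.6, 2.2]
gripper_width: 0.249
grasp_force: 61.3
time: 18.55
tool_pos: [0.534, 0.0997, 0.1471]
tool_rot: [-0.0, 0.801, 0.598, -0.0]
contact_force: [-0.4, -0.4, -0.2]
gripper_width: 0.651
grasp_force: 0.0
time: 19.05
tool_pos: [0.534, 0.0997, 0.2492]
tool_rot: [0.0, 0.801, 0.598, 0.0]
contact_force: [-0.1, 0.5, 0.1]
gripper_width: 0.651
grasp_force: 0.0
time: 19.55
tool_pos: [0.5336, 0.0997, 0.3265]
tool_rot: [-0.0, 0.801, 0.598, -0.001]
contact_force: [0.6, -0.2, 0.1]
gripper_width: 0.652
grasp_force: 0.0
0.09 114 [0.52976313 0.11360375 0.11028871]
0.14 63 [0.52804613 0.11168604 0.14644981]
0.17 64 [0.53234339 0.10666866 0.1772082 ]
```

View pics/side3.png

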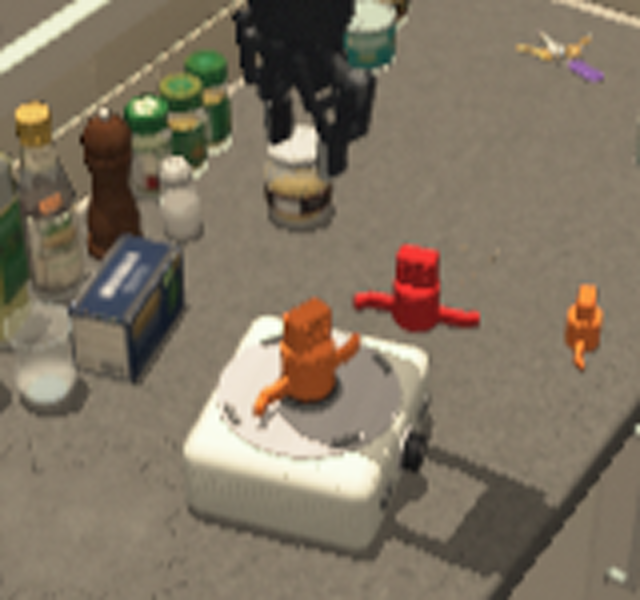

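The paddle sits upright on the cushion at (308,365). Its grip top measures about 0.177 m, against 0.179 m expected when home, and the gripper is clear. Hand in.

```bash
python3 -c "from plant import manip;print(manip.job_done())"
```

```text
the job is handed in; nothing more can be done
None
```

The orange dough paddle is meshed, fully home on the spindle and released; measured forces stayed around 6 N, the mug, tin and jar were left alone, and the job was handed in at about 20 s (no verdict was returned).

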